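# Hold open the drain lever of a steam station

## Robot

A 6-joint arm with a two-finger parallel gripper is mounted at the origin on the work surface. World frame = base frame: x ahead of the robot, y to its left, z up, the work surface at z = 0. Lengths are in mm, angles in rad, forces in N, time in s.
With the tool pointing down it reaches from about 275 to 750 mm from the base axis. Payload 10.2 kg.
Tool frame: the origin (TCP) lies between the finger pads; the fingertips stand 11 mm ahead of it and the grasp point (between the pads) lies 8 mm behind it (ctrl.tip_extent is the distance from the TCP to the fingertips, in mm); z points along the fingers, y is the direction in which the jaws open and shut (so a half turn about z gives the same grasp; the last joint's range is limited). The gripper opens to 85 mm and grips with 20 to 120 N. Pads are 22 mm wide; open, the fingers measure 114 mm over their backs; the gripper's body (76 mm by 85 mm) begins 54 mm behind the grasp point. The pads swing forward as they close: fully open they stand 13 mm farther back than shut.
Start: joints at [0.992, 0.313, 1.498, -0, 1.331, -0.223], TCP at [182.892, 492.12, 242.294] pointing down, gripper open.
Joint ranges: [-2.94, 2.94], [-0.97, 2.17], [0.19, 2.56], [-1.23, 4.37], [0.02, 3.11], [-2.88, 2.88]. Speed limits (rad/s): [2.39, 2.39, 3.01, 3.14, 3.14, 3.14].

## Interface

Orientations are given as a unit quaternion [w, x, y, z].
In Python, from rig import ctrl gives the robot as it stands.
- The arm moves only by the tool apply_moves, never from a script. Its argument "commands" is a list of rows, each a list of 5 numbers: the finger opening in cm, from 0 to 8.54, then the shift along the tool's x, y, z in cm, then the turn about the tool's z in rad. In form: [[jaw, dx, dy, dz, roll], ...]. A call has 1 to 12 rows; each row shifts and turns the commanded pose from where the row before left it, along the tool's axes as they then stand; what a row does not reach is not made up. A row lasts 1/12 s, in which the tool goes at most 41.7 mm and 7.16 degrees, less where a joint would pass 70% of its speed; a pose out of reach is approached as far as the arm can. A call with a gripper value outside its range is refused whole. The fingers move at their own pace and stop on an object; "squeeze" is the grip in N (left out, the last holds). Time passes only in rows, so rows that do not move let the fingers close. It gives the time, the measured TCP pose, the force and the opening at its end, in the units of the state.
- ctrl.sense(): the state, without advancing time (a new reading comes with each control period).
- ctrl.capture(name): name is "side" or "top"; returns the picture (400x640x3 uint8, red, green, blue); there is no depth.
- ctrl.camera_info(name): a dict with "fov_y" (degrees; the focal length in pixels is half the picture's height over the tangent of half this angle, whatever the lens; pixels are square), "cx", "cy" (the principal point, pixels), "camera_from_world" (4x4, takes a point from world to camera coordinates). Camera axes: x right, y down, z forward; pixel columns grow to the right and rows downward; lengths in mm; the calibration is good to about 2 mm. A picture is of the moment at which its call begins. camera_info takes no time and is no camera call.
- ctrl.finish_job(): hands the job in, once; it reports no verdict.
The state is a dict: "time_s": time; "joints": joint angles; "dq": joint speeds; "tau": joint torques, N m; "eef_pos": TCP position; "ee_rot": TCP orientation; "force": force on the tool from outside, world axes, zero at the start; "wrist_torque": the same for the moment, N m; "grip_width": opening from 0.0 (shut) to 1.0 (fully open).
Only numpy, scipy, OpenCV 4.12 (cv2) and the standard library are available. Lean on these libraries where they do the work, as an engineer would, in place of code of your own. Each camera call takes 0.05 s, during which the arm holds its last target.

## Task

The steam station is to be drained: take the blue water tank by its top handle, lift it off its seat and stand it upright, let go, in the middle of the black drip mat lying beside the station. Then press the station's red spring lever down with the fingertips until it is level, its pointer in the green band of the gauge plate, never pushing it on down into the red, and keep it there: finish while still holding the lever level. Leave the other things on the counter where they are, and do not drop the tank.

Things in the scene. Friction and masses are not known exactly. Their poses are not given: they have to be found in the camera images.
- station: Steam station, fixed: grey base 220 (its x) by 280 (its y) by 45 mm high, origin under its centre, x away from the robot, y to the left, at a yaw of up to about 0.4 rad. On its right half (-y) is the tank's seat, on its left half (+y) the red drain lever.
- seat (a point): Centre of the tank's seat on the station's deck, 45 mm above the counter; a black rim 10 mm high round it leaves the tank 4 mm of play on each side.
- tank: Empty blue water tank, 130 (its x) by 100 (its y) by 120 mm high, 0.3 to 0.65 kg, origin at the centre of its underside, z up. Starts in the seat, its axes along the station's. The black handle on top is a bridge along the tank's x.
- tank_handle (a point): Centre of the tank's handle bar, 166 mm above the tank's underside. The bar is 90 mm long (tank's x), 16 mm wide (tank's y) and 20 mm high; two posts at its ends leave a 76 mm long, 36 mm high opening between its underside and the tank's top.
- mat: Black ribbed rubber drip mat, fixed, 180 (its x) by 150 (its y) by 3 mm thick, origin at the centre of its underside; lies to the left or to the right of the station.
- lever (a joint): Angle of the red drain lever in rad, hinged at its end away from the robot. 0: at rest, rising 0.30 rad (17 degrees) towards its free end, which points to the station's -x; grows as the free end is pressed down; 0.30: level, middle of the green band (0.22 to 0.38); above 0.48: in the red; 0.60: stop. A spring pushes it back up whenever it is let go: at the pad about 2.3 N at rest, 5.7 N when level, 7.8 N at the red.
- lever_pad (a point): Centre of the top face of the lever's thumb pad at its free end, 105 mm from the hinge axis and 8 mm above the line through it; it moves with the lever. The pad is 42 mm along the lever by 38 mm wide; its top is 108 mm above the counter when the lever is level, about 139 mm at rest.
- lever_hinge (a point): Point on the lever's hinge axis, mid-width of the lever, 100 mm above the counter, fixed to the station; two dark steel cheeks 26 mm long beside it rise to 115 mm. An upright gauge plate 6 mm thick (white, green, yellow, red from the top), its top 129 mm above the counter, stands at the lever's free end, 34 mm to the left (+y) of the lever's midline.
- button_tray: Clear acrylic tray of buttons, 150 by 110 by 26 mm, loose, on the other side of the station from the mat; leave alone. Origin under its centre.
- spray_bottle: Aluminium spray bottle, 60 mm wide, 204 mm high, loose, at the back; leave alone. Origin under its centre.
- bowl: White bowl 110 mm wide, 45 mm high, loose, at the back; leave alone. Origin under its centre.
- dryer_ball_center (a point): Centre of the green dryer ball, 64 mm across, lying in the bowl; leave alone.
- buckle: Steel belt buckle, 62 by 52 by 6 mm, loose, near the robot on the right; leave alone. Origin under its centre.
- clothes_brush: Wooden clothes brush 170 mm long, loose, near the robot on the left; leave alone. Origin under its middle.
Not all that is in view belongs to the job. Of the things that look like the mat, the larger one is meant. There is more than one size of the tank; the job needs the larger.

How it is judged:
By the outcome, as a careful person would: the job done as asked, in the order asked, and still so for the second after the job is handed in, while the arm keeps its last pose, push and grip.
It also fails if it takes over 53 s, if anything falls off the work surface, if the arm or the gripper's body presses on something with over 40 N, if the wrist force passes 120 N, or if a joint passes its speed limit or range.

## Working session

There is one attempt and no reset: what is moved stays moved. The work goes in short steps, Python scripts to look and compute and a tool call to move; the robot and the scene stay as the last step left them, time stands still between calls to the robot, and variables do not carry over. Pictures are saved under pics/ and viewed, and the job is handed in when it is done.

Besides the shell and the picture viewer there is one more tool, called after "Emit:" in YAML: its name, and indented under it one key for each argument. apply_moves: Moves the arm, as the interface text tells. Its arguments: {"type":"object","properties":{"commands":{"type":"array"},"squeeze":{"type":"number"}},"required":["commands"]}

```bash
ls; mkdir -p pics; python3 - <<'E'
from rig import ctrl
import cv2,json
for n in("side","top"):
    im=ctrl.capture(n); cv2.imwrite(f"pics/{n}0.png",im[:,:,::-1])
    c=ctrl.camera_info(n); print(n,c)
print(ctrl.sense())
E
```

```text
pics
side {'fov_y': 53.56389862654538, 'cx': 318.3935673444959, 'cy': 199.39711828077617, 'camera_from_world': array([[ 9.21201913e-01, -3.88583770e-01, -1.97405520e-02,
        -4.23095017e+02],
       [-2.20480351e-01, -4.79535820e-01, -8.49372599e-01,
         2.75326111e+02],
       [ 3.20586105e-01,  7.86796067e-01, -5.27424401e-01,
         1.07695155e+03],
       [ 0.00000000e+00,  0.00000000e+00,  0.00000000e+00,
         1.00000000e+00]])}
top {'fov_y': 50.29113683375126, 'cx': 320.5596390768378, 'cy': 200.49775120652254, 'camera_from_world': array([[-5.94732555e-03, -9.99982238e-01,  3.90820570e-04,
         5.81072750e+01],
       [-9.88437380e-01,  5.81944593e-03, -1.51517918e-01,
         5.08275545e+02],
       [ 1.51512953e-01, -1.28742805e-03, -9.88454434e-01,
         1.51077647e+03],
       [ 0.00000000e+00,  0.00000000e+00,  0.00000000e+00,
         1.00000000e+00]])}
{'time_s': 0.1, 'joints': array([ 9.91645347e-01,  3.13398021e-01,  1.49835652e+00, -1.62144693e-06,
        1.33099169e+00, -2.23436168e-01]), 'dq': array([ 0.00059537, -0.00163381, -0.00120024, -0.00200451,  0.0003655 ,
        0.00032988]), 'tau': array([ 5.04466021e-03, -4.12904477e+01, -2.60140997e+01, -8.54164500e-05,
        3.06590919e-03,  2.51011176e-05]), 'eef_pos': array([182.74644598, 491.93950647, 241.79198789]), 'ee_rot': array([-2.24574138e-04,  1.76920967e-01,  9.84224892e-01, -5.31273826e-04]), 'force': array([ 0.25668237, -1.00372674, -0.05523556]), 'wrist_torque': array([ 0.02636809, -0.01359863,  0.00561282]), 'grip_width': 0.9984794172930259}
```

View pics/side0.png

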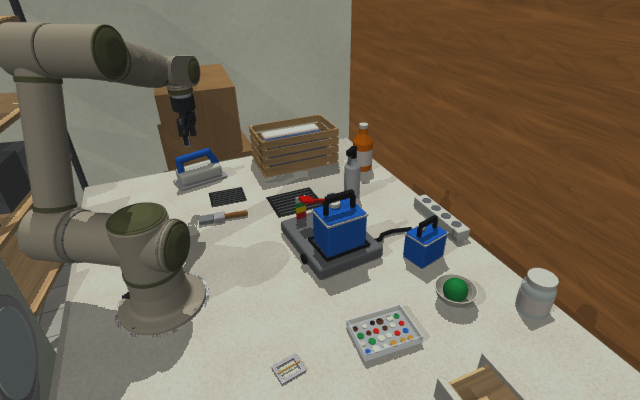

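View pics/top0.png

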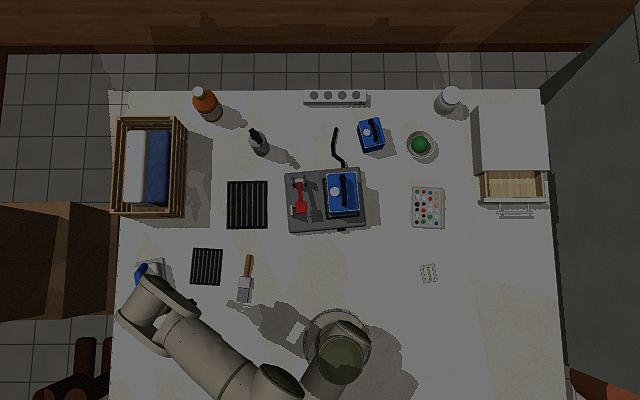

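Candidates: mats at top (247,205), the larger, and (206,266). Tanks at top (342,193), the larger and in the seat, and (371,135). I'll confirm both in enlarged crops.

```bash
python3 - <<'E'
import cv2
im=cv2.imread("pics/top0.png")
cv2.imwrite("pics/topc.png",cv2.resize(im[110:290,180:400],None,fx=3.6,fy=3.3*3.6/3.6*1.0909,interpolation=cv2.INTER_CUBIC)[:600])
c=im[160:240,220:380]; cv2.imwrite("pics/topd.png",cv2.resize(c,None,fx=5,fy=5,interpolation=cv2.INTER_CUBIC))
im=cv2.imread("pics/side0.png")
cv2.imwrite("pics/sidec.png",cv2.resize(im[165:285,250:410],None,fx=5,fy=5,interpolation=cv2.INTER_CUBIC))
E
```

```text
(no output)
```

View pics/topc.png

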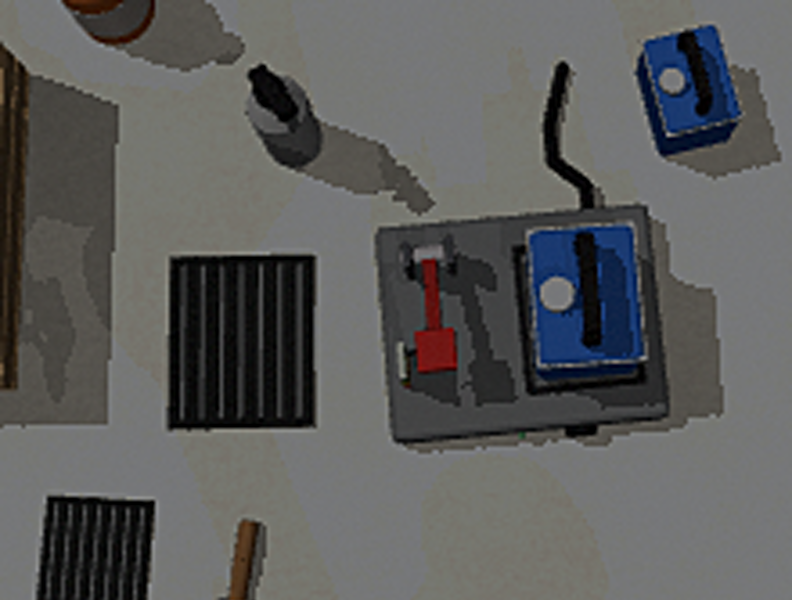

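View pics/topd.png

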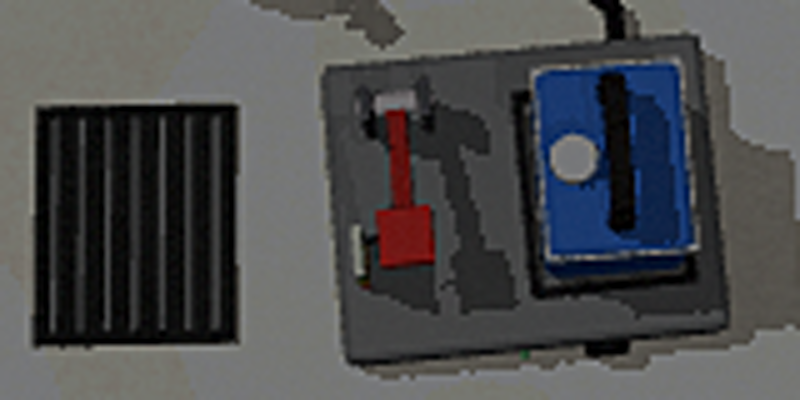

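View pics/sidec.png

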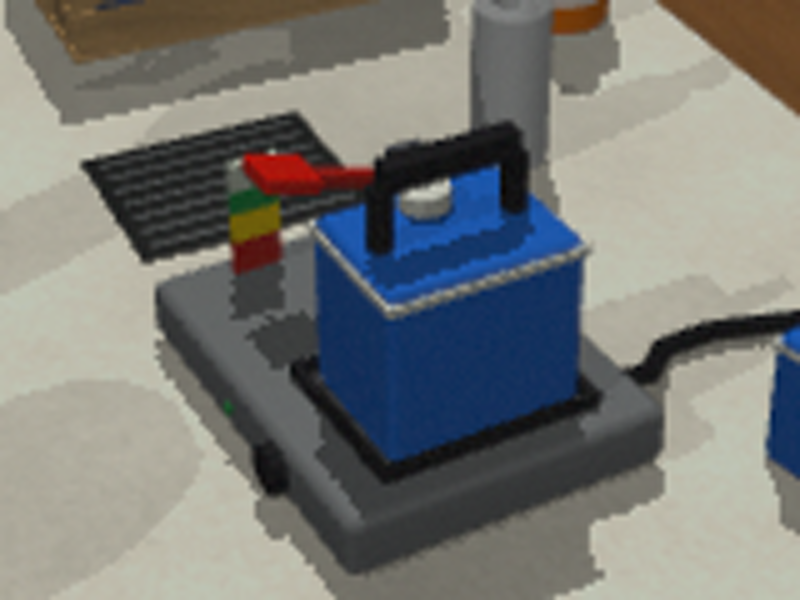

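```bash
cat > h.py <<'E'
import numpy as np
from rig import ctrl
def K(n):
    c=ctrl.camera_info(n);f=200/np.tan(np.radians(c['fov_y'])/2)
    return f,c['cx'],c['cy'],np.array(c['camera_from_world'])
def ray(n,p):
    f,cx,cy,T=K(n);d=np.array([(p[0]-cx)/f,(p[1]-cy)/f,1]);R=T[:3,:3]
    return -R.T@T[:3,3],R.T@d
def atz(n,p,z):
    o,d=ray(n,p);return o+d*(z-o[2])/d[2]
def tri(pt,ps):
    o1,d1=ray('top',pt);o2,d2=ray('side',ps)
    A=np.c_[d1,-d2];s=np.linalg.lstsq(A,o2-o1,rcond=None)[0]
    a=o1+s[0]*d1;b=o2+s[1]*d2;return (a+b)/2,np.linalg.norm(a-b)
def proj(n,P):
    f,cx,cy,T=K(n);q=T[:3,:3]@np.array(P)+T[:3,3];return np.array([cx+f*q[0]/q[2],cy+f*q[1]/q[2]])
td=lambda u,v:(220+u/5-.4,160+v/5-.4)
sc=lambda u,v:(250+u/5-.4,165+v/5-.4)
E
cat > m.py <<'E'
from h import *
np.set_printoptions(precision=1,suppress=True)
def T(n,a,b): p,e=tri(td(*a),sc(*b));print(n,p,'gap %.1f'%e);return p
T('mat TL',(37,104),(297,113));T('mat BL',(35,345),(82,163));T('mat BR',(238,343),(147,260))
T('handle c',(616,151),(448,155))
T('tank TL? ',(547,260),(317,227));T('tank BR',(695,247),(395,310));T('tank TR',(680,62),(588,245))
T('pad c',(407,233),(283,169))
for c in [(37,104),(238,104),(238,343),(35,345)]: print('matz3',atz('top',td(*c),3))
for c in [(297,113),(82,163),(147,260)]: print('matz3 side',atz('side',sc(*c),3))
for c in [(323,68),(697,37),(730,327),(348,362)]: print('station z45',atz('top',td(*c),45))
for c in [(157,295),(355,575)]: print('station side',sc(*c),atz('side',sc(*c),40))
for c in [(610,73),(623,230)]: print('bar top z221',atz('top',td(*c),221))
for c in [(533,68),(680,62),(695,247),(547,260)]: print('tank z165',atz('top',td(*c),165))
s=ctrl.sense();print(s['eef_pos'],proj('top',s['eef_pos']),proj('side',s['eef_pos']))
E
python3 m.py
```

```text
mat TL [591.6 406.6  -1.1] gap 3.2
mat BL [410.9 402.5   0.3] gap 1.4
mat BR [412.9 252.1   2.6] gap 1.8
handle c [518.4 -17.5 211.7] gap 3.4
tank TL?  [454.8  26.7 154. ] gap 3.5
tank BR [461.7 -72.1 157.1] gap 1.6
tank TR [586.9 -63.9 160.2] gap 0.1
pad c [473.2 122.1 136.3] gap 2.5
matz3 [592.4 405.3   3. ]
matz3 [591.5 254.6   3. ]
matz3 [412.  252.3   3. ]
matz3 [411.4 401.8   3. ]
matz3 side [587.5 400.1   3. ]
matz3 side [409.2 398.3   3. ]
matz3 side [413.7 251.4   3. ]
station z45 [609.4 187.5  45. ]
station z45 [631.1 -86.6  45. ]
station z45 [ 417.7 -106.1   45. ]
station z45 [394.2 168.1  45. ]
station side (281.0, 223.6) [392.5 156.6  40. ]
station side (320.6, 279.6) [ 408. -139.   40.]
bar top z221 [566.3 -13.2 221. ]
bar top z221 [463.7 -20.2 221. ]
tank z165 [582.2  35.7 165. ]
tank z165 [585.8 -63.5 165. ]
tank z165 [459.9 -71.1 165. ]
tank z165 [451.8  27.4 165. ]
[182.7 491.9 241.8] [177.9 296.9] [190.4 140.8]
```

```bash
cat > fit.py <<'E'
from h import *
from scipy.optimize import least_squares
np.set_printoptions(precision=3,suppress=True)
def fit(obs,x0):
    def W(p,L): 
        c,s=np.cos(p[2]),np.sin(p[2]);return np.array([p[0]+c*L[0]-s*L[1],p[1]+s*L[0]+c*L[1],L[2]])
    r=least_squares(lambda p:np.concatenate([proj(n,W(p,L))-px for n,px,L in obs]),x0,x_scale=[10,10,.05],loss='soft_l1')
    print(r.x);print(r.fun.reshape(-1,2));return r.x
X,Y=65,50
t=[('top',td(533,68),(X,Y,165)),('top',td(680,62),(X,-Y,165)),('top',td(695,247),(-X,-Y,165)),('top',td(547,260),(-X,Y,165)),
 ('side',sc(317,227),(-X,Y,165)),('side',sc(395,310),(-X,-Y,165)),('side',sc(588,245),(X,-Y,165)),
 ('top',td(610,73),(45,0,221)),('top',td(623,230),(-45,0,221)),
 ('side',sc(388,460),(-X,-Y,45)),]
if __name__=='__main__':
    print('tank');fit(t,[518,-17,.07])
    s=[('top',td(323,68),(110,140,45)),('top',td(697,37),(110,-140,45)),('top',td(730,327),(-110,-140,45)),('top',td(348,358),(-110,140,45)),
     ('side',sc(157,290),(-110,140,45)),('side',sc(350,540),(-110,-140,45)),('side',sc(665,405),(110,-140,45))]
    print('station');fit(s,[513,40,.08])
    m=[('top',td(*c),l) for c,l in zip([(37,104),(238,104),(238,343),(35,345)],[(90,75,3),(90,-75,3),(-90,-75,3),(-90,75,3)])]
    m+=[('side',sc(*c),l) for c,l in zip([(297,113),(82,163),(147,260)],[(90,75,3),(-90,75,3),(-90,-75,3)])]
    print('mat');fit(m,[501,328,.0])
    print('cap',tri(td(575,158),sc(427,190)))
    for h in [(398,98)]: print('hinge z~108',atz('top',td(*h),108))
    for c in [(407,233)]: print('pad z139',atz('top',td(*c),138))
    print(atz('side',sc(283,170),138))
E
python3 fit.py
```

```text
tank
[519.985 -18.299   0.066]
[[-0.051  0.193]
 [ 0.12  -0.692]
 [ 0.418  0.436]
 [ 0.038 -0.021]
 [-1.713 -2.904]
 [-1.359 -1.935]
 [ 0.461 -1.506]
 [ 0.655  0.431]
 [ 0.292 -3.517]
 [ 0.373  1.995]]
station
[513.694  39.521   0.09 ]
[[-0.37  -0.321]
 [ 0.916 -1.281]
 [ 1.048  0.26 ]
 [-0.274  1.539]
 [-1.57  -2.145]
 [-0.274 -1.95 ]
 [ 1.51   0.587]]
mat
[501.554 328.085   0.015]
[[ 0.224  0.499]
 [ 0.059 -0.304]
 [ 0.136 -0.184]
 [ 0.006  0.249]
 [ 0.289 -0.651]
 [ 0.063 -0.504]
 [-0.308  0.007]]
cap (array([519.078,   8.328, 173.653]), np.float64(0.2627428627469533))
hinge z~108 [573.819 129.475 108.   ]
pad z139 [474.204 121.727 138.   ]
[470.57  118.599 138.   ]
```

Emit:
apply_moves:
  commands:
    - [6,0,0,-1.5,-0.107]
    - [6,0,0,-1.5,-0.107]
    - [6,0,0,-1.5,-0.107]
    - [6,0,0,-1.0,-0.106]
    - [6,-1.5,-2.66,0,0]
    - [6,-1.5,-2.66,0,0]
    - [6,-1.5,-2.66,0,0]
    - [6,-1.5,-2.66,0,0]
    - [6,-1.5,-2.66,0,0]
    - [6,-1.5,-2.66,0,0]
    - [6,-1.5,-2.66,0,0]
    - [6,-1.5,-2.66,0,0]

```text
time_s: 1.1
eef_pos: [318.1, 287.0, 297.1]
ee_rot: [-0.0, -0.036, 0.999, -0.0]
force: [0.9, 0.5, 0.2]
grip_width: 0.703
```

Emit:
apply_moves:
  commands:
    - [6,-1.5,-2.66,0,0]
    - [6,-1.5,-2.66,0,0]
    - [6,-1.5,-2.66,0,0]
    - [6,-1.5,-2.66,0,0]
    - [6,-1.5,-2.66,0,0]
    - [6,-1.5,-2.66,0,0]
    - [6,-1.5,-2.66,0,0]
    - [6,-1.5,-2.66,0,0]
    - [6,-1.5,-2.66,0,0]
    - [6,-1.5,-2.66,0,0]

```text
time_s: 1.93
eef_pos: [486.8, 32.3, 297.0]
ee_rot: [-0.0, -0.035, 0.999, 0.0]
force: [0.4, 0.4, 0.7]
grip_width: 0.698
```

```bash
cat > st.py <<'E'
from h import *
import sys
np.set_printoptions(precision=3,suppress=True)
s=ctrl.sense();w,x,y,z=s['ee_rot']
from scipy.spatial.transform import Rotation as R
M=R.from_quat([x,y,z,w]).as_matrix()
print('t',s['time_s'],'pos',s['eef_pos'],'F',s['force'],'tau',s['wrist_torque'],'grip',s['grip_width']*85.4,'ext',ctrl.tip_extent)
print('tx',M[:,0],'yyaw',np.arctan2(M[1,1],M[0,1])-np.pi/2,'tz',M[:,2],'j',s['joints'])
for a in sys.argv[1:]:  # target x,y,z,yaw
    g=np.array(eval(a));d=(g[:3]-s['eef_pos'])
    print('move cm',M.T@d/10, 'roll',-(g[3]-(np.arctan2(M[1,1],M[0,1])-np.pi/2)) if len(g)>3 else '')
E
python3 st.py 519.5,-18,203,.07
python3 - <<'E'
from h import *
import cv2
for n,b in(("top",(160,240,280,400)),("side",(110,270,260,420))):
    im=ctrl.capture(n)[b[0]:b[1],b[2]:b[3],::-1];k=5 if n=='top' else 4
    cv2.imwrite(f"pics/{n}1.png",cv2.resize(im,None,fx=k,fy=k,interpolation=cv2.INTER_CUBIC)[:600])
E
```

```text
t 1.9333 pos [486.752  32.283 297.037] F [0.361 0.362 0.717] tau [0.031 0.021 0.034] grip 59.62004504935433 ext 11.0
tx [-0.997 -0.071  0.001] yyaw 0.07093833544893235 tz [-0.001  0.    -1.   ] j [-0.175  0.195  1.507  0.     1.44  -1.816]
move cm [-2.916 -5.249  9.401] roll 0.0009383354489323481
```

Emit:
apply_moves:
  commands:
    - [6,-1.5,-2.6,0,0]
    - [6,-1.4,-2.65,0,0]
    - [6,0,0,1.5,0]
    - [6,0,0,1.5,0]
    - [6,0,0,0,0]

```text
time_s: 2.45
eef_pos: [517.8, -16.1, 264.5]
ee_rot: [-0.003, -0.035, 0.999, 0.001]
force: [-0.6, 1.3, -0.7]
grip_width: 0.703
```

```bash

python3 st.py 519.5,-18,203,.07
python3 - <<'E'
from h import *
import cv2
for n,b in(("top",(140,240,280,400)),("side",(110,250,260,420))):
    im=ctrl.capture(n)[b[0]:b[1],b[2]:b[3],::-1];k=5 if n=='top' else 4
    cv2.imwrite(f"pics/{n}2.png",cv2.resize(im,None,fx=k,fy=k,interpolation=cv2.INTER_CUBIC)[:600])
E
```

```text
t 2.45 pos [517.78  -16.144 264.458] F [-0.602  1.256 -0.666] tau [ 0.053  0.029 -0.004] grip 59.99553792569131 ext 11.0
tx [-0.997 -0.071  0.005] yyaw 0.07090147905157629 tz [-0.005  0.002 -1.   ] j [-0.258  0.285  1.477  0.     1.385 -1.899]
move cm [-0.191 -0.209  6.144] roll 0.0009014790515762816
```

View pics/top2.png

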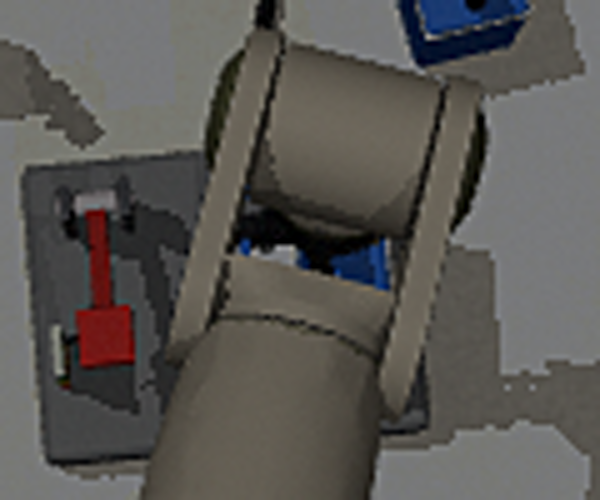

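View pics/side2.png

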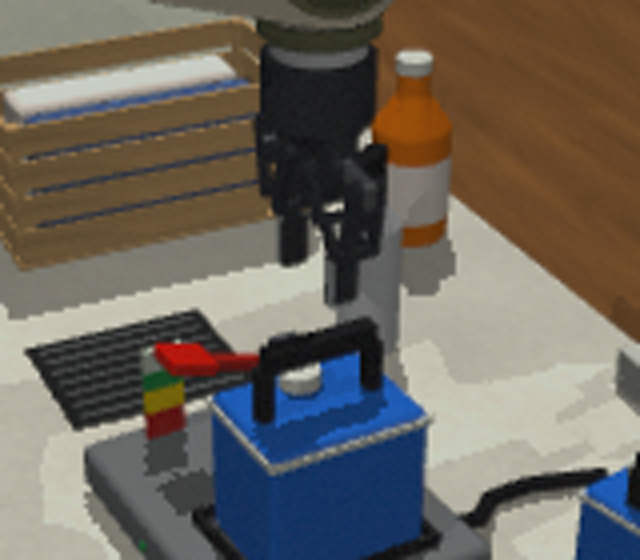

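Side view: the fingertips at crop (293,262) and (342,300) straddle the bar's midpoint (318,343). Aligned, so I'll go down and grip.

Emit:
apply_moves:
  commands:
    - [6,0,0,0.0,0]
    - [6,0,-0.05,1.5,0]
    - [6,0,0,1.5,0]
    - [6,0,0,1.5,0]
    - [6,0,0,1.0,0]
    - [6,0,0,0.5,0]
    - [6,0,0,0,0]
    - [6,0,0,0,0]

```text
time_s: 3.22
eef_pos: [519.3, -17.0, 208.1]
ee_rot: [0.001, -0.036, 0.999, -0.0]
force: [-1.3, 0.3, 0.9]
grip_width: 0.704
```

```bash

python3 st.py 519.5,-18,203,.07
python3 - <<'E'
from h import *
import cv2
for n,b in(("side",(150,250,300,420)),):
    im=ctrl.capture(n)[b[0]:b[1],b[2]:b[3],::-1];k=6
    cv2.imwrite(f"pics/{n}3.png",cv2.resize(im,None,fx=k,fy=k,interpolation=cv2.INTER_CUBIC)[:600])
E
```

```text
t 3.2167 pos [519.283 -17.029 208.084] F [-1.35   0.27   0.898] tau [ 0.064 -0.014  0.047] grip 60.08284434635036 ext 11.0
tx [-0.997 -0.071 -0.001] yyaw 0.07133923644333828 tz [ 0.001 -0.    -1.   ] j [-0.259  0.33   1.567  0.     1.244 -1.901]
move cm [-0.014 -0.098  0.508] roll 0.0013392364433382764
```

View pics/side3.png

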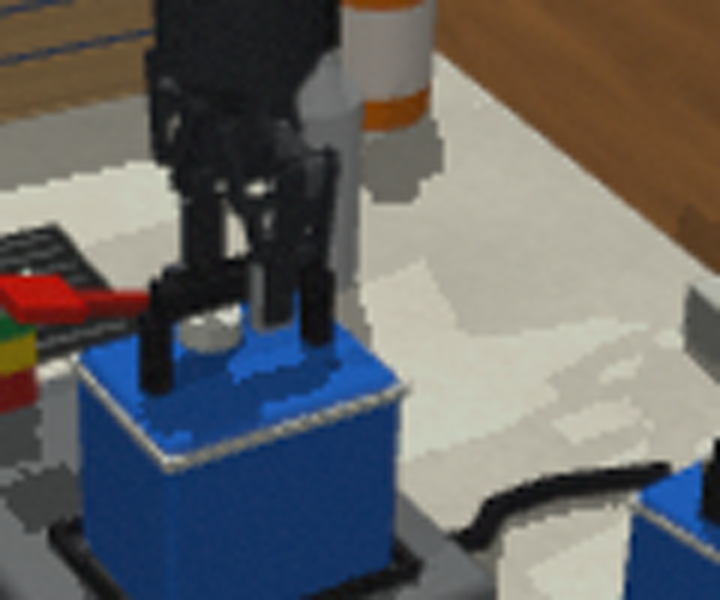

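Emit:
apply_moves:
  commands:
    - [6,0,-0.05,0.4,0]
    - [0.8,0,0,0,0]
    - [0.8,0,0,0,0]
    - [0.8,0,0,0,0]
    - [0.8,0,0,0,0]
    - [0.8,0,0,0,0]
    - [0.8,0,0,0,0]
    - [0.8,0,0,0,0]
    - [0.8,0,0,0,0]
  squeeze: 60

```text
time_s: 4.02
eef_pos: [519.2, -17.7, 203.5]
ee_rot: [0.0, -0.036, 0.999, -0.0]
force: [1.2, -1.8, 0.4]
grip_width: 0.178
```

```bash
python3 st.py
```

```text
t 4.0167 pos [519.226 -17.708 203.522] F [ 1.232 -1.79   0.402] tau [-0.247 -0.236  0.019] grip 15.190590748605343 ext 11.0
tx [-0.997 -0.071 -0.001] yyaw 0.07117215539510369 tz [ 0.001 -0.    -1.   ] j [-0.26   0.334  1.574 -0.     1.233 -1.902]
```

Emit:
apply_moves:
  commands:
    - [0.8,0,0,-0.4,0]
    - [0.8,0,0,-0.8,0]
    - [0.8,0,0,-1.2,0]
    - [0.8,0,0,-1.5,0]
    - [0.8,0,0,-1.5,0]
    - [0.8,0,0,-1.5,0]
    - [0.8,0,0,-1.5,0]
    - [0.8,0,0,-1.5,0]
    - [0.8,0,0,-1.3,0]
    - [0.8,0,0,-1.0,0]
    - [0.8,0,0,-0.6,0]
    - [0.8,0,0,-0.2,0]

```text
time_s: 5.02
eef_pos: [519.0, -17.5, 334.1]
ee_rot: [0.0, -0.036, 0.999, -0.0]
force: [-0.5, 0.6, -3.9]
grip_width: 0.178
```

```bash
python3 st.py 501.5,328,333,.015
python3 - <<'E'
from h import *
import cv2
for n,b in(("side",(80,260,260,420)),):
    im=ctrl.capture(n)[b[0]:b[1],b[2]:b[3],::-1];k=3.3
    cv2.imwrite(f"pics/{n}4.png",cv2.resize(im,None,fx=k,fy=k,interpolation=cv2.INTER_CUBIC)[:600])
E
```

```text
t 5.0167 pos [519.016 -17.466 334.053] F [-0.537  0.572 -3.877] tau [-0.024  0.053 -0.043] grip 15.22724933089561 ext 11.0
tx [-0.997 -0.071 -0.001] yyaw 0.07132414671842935 tz [ 0.001 -0.    -1.   ] j [-0.26   0.252  1.341  0.     1.548 -1.902]
move cm [-0.715 34.584  0.102] roll 0.05632414671842935
```

View pics/side4.png

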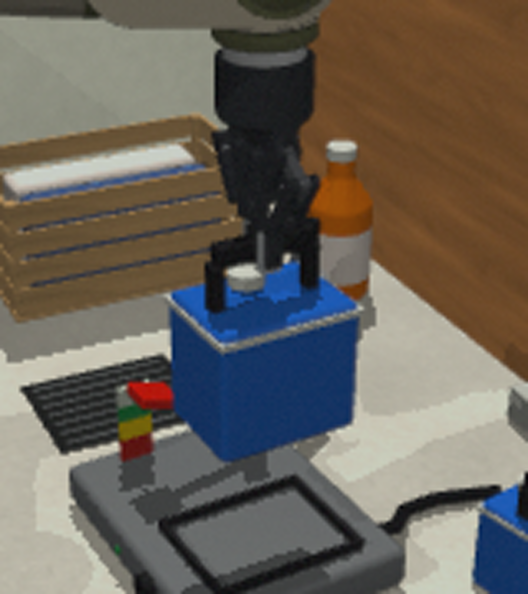

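Emit:
apply_moves:
  commands:
    - [0.8,0,0.4,0,0.028]
    - [0.8,0,0.8,0,0.028]
    - [0.8,0.1,1.4,0,0]
    - [0.8,0.1,2,0,0]
    - [0.8,0.1,2.4,0,0]
    - [0.8,0.1,2.6,0,0]
    - [0.8,0.1,2.6,0,0]
    - [0.8,0.1,2.6,0,0]
    - [0.8,0.1,2.6,0,0]
    - [0.8,0.1,2.6,0,0]
    - [0.8,0.1,2.6,0,0]
    - [0.8,0.1,2.6,0,0]

```text
time_s: 6.07
eef_pos: [504.2, 235.5, 332.3]
ee_rot: [-0.001, -0.008, 1.0, -0.0]
force: [0.2, -0.6, -3.9]
grip_width: 0.175
```

Emit:
apply_moves:
  commands:
    - [0.8,0.1,2.4,0,0]
    - [0.8,0.1,2.2,0,0]
    - [0.8,0,1.8,0,0]
    - [0.8,0,1.4,0,0]
    - [0.8,0,0.8,0,0]
    - [0.8,0,0.4,0,0]
    - [0.8,0,0,0,0]
    - [0.8,0,0,0,0]

```text
time_s: 6.73
eef_pos: [501.5, 323.6, 333.0]
ee_rot: [-0.0, -0.007, 1.0, -0.0]
force: [0.1, 0.3, -4.1]
grip_width: 0.178
```

```bash
python3 st.py 501.5,328,333,.015
python3 - <<'E'
from h import *
import cv2
for n,b in(("side",(60,240,230,390)),("top",(130,280,200,400))):
    im=ctrl.capture(n)[b[0]:b[1],b[2]:b[3],::-1];k=3.3
    cv2.imwrite(f"pics/{n}5.png",cv2.resize(im,None,fx=k,fy=k,interpolation=cv2.INTER_CUBIC)[:600])
E
```

```text
t 6.7333 pos [501.48  323.614 333.024] F [ 0.104  0.324 -4.133] tau [-0.01  -0.035 -0.038] grip 15.220827197694321 ext 11.0
tx [-1.    -0.015  0.   ] yyaw 0.014731047414784149 tz [-0.    -0.001 -1.   ] j [ 0.377  0.439  1.087 -0.     1.616 -1.208]
move cm [-0.008  0.438  0.002] roll -0.00026895258521585086
```

View pics/side5.png

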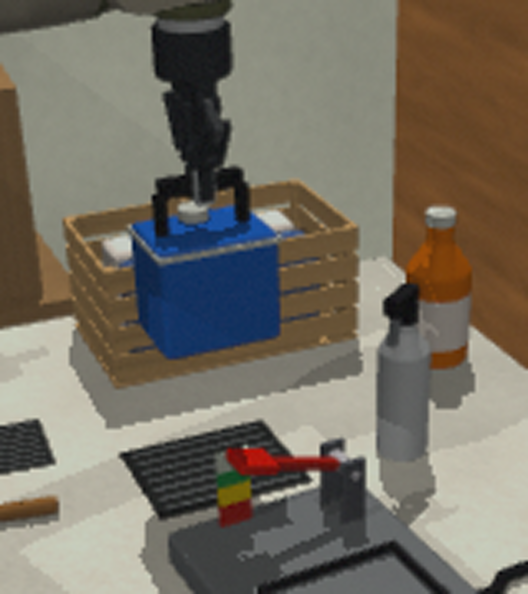

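View pics/top5.png

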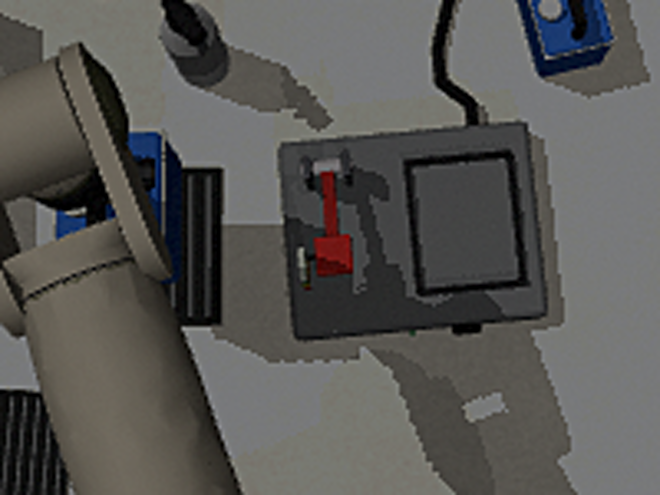

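Emit:
apply_moves:
  commands:
    - [0.8,0,0.2,0.5,0]
    - [0.8,0,0.25,1.0,0]
    - [0.8,0,0,1.8,0]
    - [0.8,0,0,2,0]
    - [0.8,0,0,2,0]
    - [0.8,0,0,2,0]
    - [0.8,0,0,2,0]
    - [0.8,0,0,1.8,0]
    - [0.8,0,0,1.2,0]
    - [0.8,0,0,0.8,0]
    - [0.8,0,0,0.4,0]
    - [0.8,0,0,0,0]

```text
time_s: 7.83
eef_pos: [501.0, 328.6, 177.5]
ee_rot: [-0.001, -0.008, 1.0, -0.0]
force: [0.5, -0.9, -4.9]
grip_width: 0.177
```

```bash
python3 st.py 501.5,328,161.5,.015
python3 - <<'E'
from h import *
import cv2
for n,b in(("side",(120,240,240,360)),("top",(130,280,200,400))):
    im=ctrl.capture(n)[b[0]:b[1],b[2]:b[3],::-1];k=4 if n=='top' else 5
    cv2.imwrite(f"pics/{n}6.png",cv2.resize(im,None,fx=k,fy=k,interpolation=cv2.INTER_CUBIC)[:600])
E
```

```text
t 7.8333 pos [501.021 328.58  177.476] F [ 0.464 -0.907 -4.935] tau [ 0.034 -0.044 -0.006] grip 15.08226528924882 ext 11.0
tx [-1.    -0.015  0.001] yyaw 0.015137585310267543 tz [-0.001 -0.    -1.   ] j [ 0.385  0.529  1.352  0.     1.262 -1.201]
move cm [-0.049 -0.058  1.598] roll 0.0001375853102675434
```

View pics/side6.png

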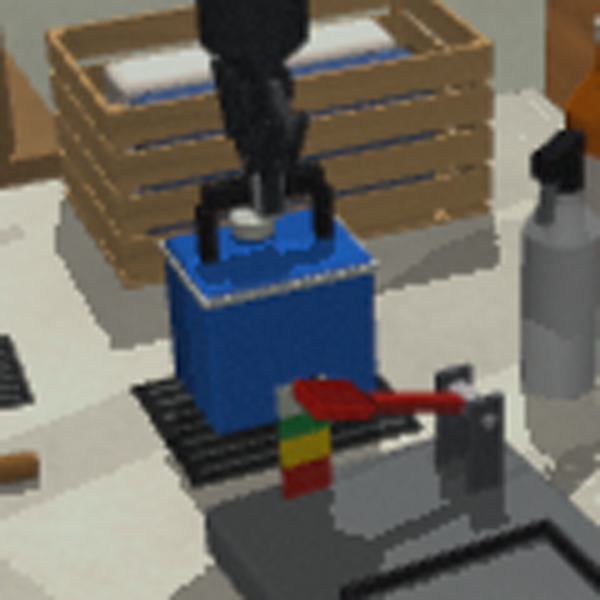

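The tank hangs level over the mat with about 16 mm to go (near bottom corner at crop (218,432)). I'll lower it gently.

Emit:
apply_moves:
  commands:
    - [0.8,0,0,0.5,0]
    - [0.8,0,0,0.4,0]
    - [0.8,0,0,0.3,0]
    - [0.8,0,0,0.2,0]
    - [0.8,0,0,0.1,0]
    - [0.8,0,0,0.05,0]
    - [0.8,0,0,0,0]
    - [0.8,0,0,0,0]

```text
time_s: 8.6
eef_pos: [501.4, 328.7, 162.9]
ee_rot: [0.0, -0.008, 1.0, 0.0]
force: [-1.0, -0.2, -4.8]
grip_width: 0.173
```

```bash
python3 st.py
```

```text
t 8.6 pos [501.357 328.725 162.918] F [-1.043 -0.19  -4.765] tau [ 0.057 -0.032  0.038] grip 14.812906260159183 ext 11.0
tx [-1.    -0.015 -0.   ] yyaw 0.015175566417312991 tz [ 0.  0. -1.] j [ 0.385  0.543  1.37  -0.     1.229 -1.201]
```

Emit:
apply_moves:
  commands:
    - [0.8,0,0,0.05,0]
    - [0.8,0,0,0.05,0]
    - [0.8,0,0,0,0]
    - [0.8,0,0,0,0]

```text
time_s: 8.93
eef_pos: [501.3, 328.7, 161.8]
ee_rot: [0.0, -0.008, 1.0, 0.0]
force: [-0.4, 1.0, -4.7]
grip_width: 0.171
```

Emit:
apply_moves:
  commands:
    - [0.8,0,0,0.05,0]
    - [0.8,0,0,0,0]
    - [0.8,0,0,0,0]

```text
time_s: 9.18
eef_pos: [501.4, 328.7, 161.5]
ee_rot: [0.0, -0.008, 1.0, 0.0]
force: [0.3, 0.2, -2.5]
grip_width: 0.18
```

Emit:
apply_moves:
  commands:
    - [0.8,0,0,0.05,0]
    - [0.8,0,0,0,0]
    - [0.8,0,0,0,0]

```text
time_s: 9.43
eef_pos: [501.4, 328.7, 161.4]
ee_rot: [0.0, -0.008, 1.0, 0.0]
force: [-1.9, -2.7, 4.4]
grip_width: 0.177
```

```bash
python3 - <<'E'
from h import *
import cv2
for n,b in(("side",(120,240,240,360)),):
    im=ctrl.capture(n)[b[0]:b[1],b[2]:b[3],::-1];k=5
    cv2.imwrite(f"pics/{n}7.png",cv2.resize(im,None,fx=k,fy=k,interpolation=cv2.INTER_CUBIC)[:600])
E
```

```text
(no output)
```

View pics/side7.png

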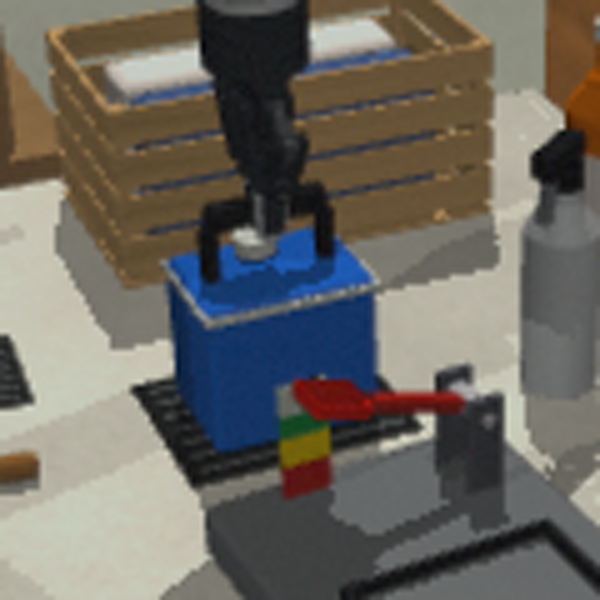

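Emit:
apply_moves:
  commands:
    - [2.5,0,0,0,0]
    - [4,0,0,0,0]
    - [5,0,0,0,0]
    - [5,0,0,0,0]
    - [5,0,0,0,0]
    - [5,0,0,0,0]
    - [5,0,0,-0.5,0]
    - [5,0,0,-1.5,0]
    - [5,0,0,-2,0]
    - [5,0,0,-2,0]
    - [5,0,0,-2,0]
    - [5,0,0,-2,0]

```text
time_s: 10.48
eef_pos: [501.2, 328.7, 262.2]
ee_rot: [0.0, -0.008, 1.0, 0.0]
force: [-0.1, 0.7, -0.8]
grip_width: 0.586
```

```bash
python3 st.py 469,121,250,.08
python3 - <<'E'
from h import *
import cv2
for n,b in(("side",(120,240,240,360)),):
    im=ctrl.capture(n)[b[0]:b[1],b[2]:b[3],::-1];k=5
    cv2.imwrite(f"pics/{n}8.png",cv2.resize(im,None,fx=k,fy=k,interpolation=cv2.INTER_CUBIC)[:600])
E
```

```text
t 10.4833 pos [501.195 328.679 262.239] F [-0.098  0.682 -0.842] tau [ 0.018  0.04  -0.006] grip 50.05853630485048 ext 11.0
tx [-1.    -0.015 -0.   ] yyaw 0.015234371169777994 tz [ 0.  0. -1.] j [ 0.385  0.468  1.223 -0.     1.45  -1.201]
move cm [  3.536 -20.717   1.22 ] roll -0.06476562883022201
```

View pics/side8.png

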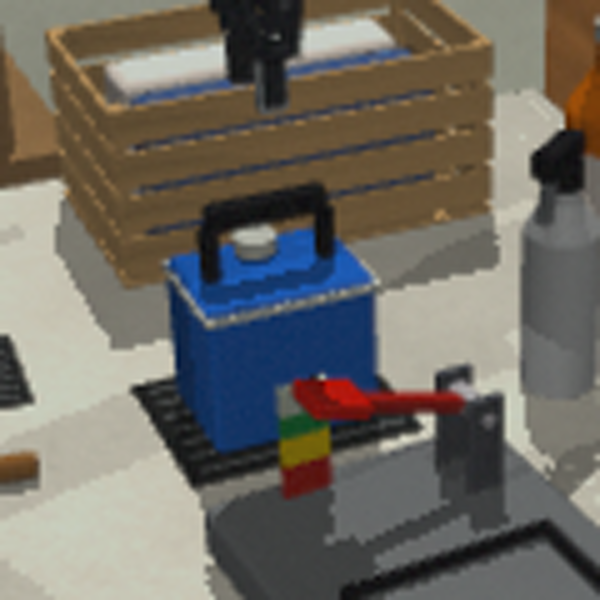

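Emit:
apply_moves:
  commands:
    - [3,0,0,0,-0.065]
    - [1,0.2,-0.8,0,0]
    - [0,0.4,-1.6,0,0]
    - [0,0.5,-2.2,0,0]
    - [0,0.6,-2.5,0,0]
    - [0,0.6,-2.5,0,0]
    - [0,0.6,-2.5,0,0]
    - [0,0.6,-2.5,0,0]
    - [0,0.6,-2.4,0,0]
    - [0,0.5,-1.8,0,0]
    - [0,0.25,-1.2,0,0]
    - [0,0,-0.45,0,0]

```text
time_s: 11.53
eef_pos: [468.8, 119.2, 260.8]
ee_rot: [-0.0, -0.038, 0.999, -0.0]
force: [-0.7, 0.5, -0.3]
grip_width: 0.002
```

Emit:
apply_moves:
  commands:
    - [0,0,0,1,0]
    - [0,0,0,2,0]
    - [0,0,0,2,0]
    - [0,0,0,1.5,0]
    - [0,0,0,0.5,0]
    - [0,0,0,0,0]

```text
time_s: 12.03
eef_pos: [468.7, 121.5, 189.3]
ee_rot: [-0.001, -0.04, 0.999, 0.0]
force: [0.5, -0.3, 0.3]
grip_width: 0.003
```

```bash
python3 st.py 469,121,119,.08
python3 - <<'E'
from h import *
import cv2
for n,b in(("side",(150,270,260,380)),("top",(150,250,220,380))):
    im=ctrl.capture(n)[b[0]:b[1],b[2]:b[3],::-1];k=5
    cv2.imwrite(f"pics/{n}9.png",cv2.resize(im,None,fx=k,fy=k,interpolation=cv2.INTER_CUBIC)[:600])
E
```

```text
t 12.0333 pos [468.662 121.495 189.32 ] F [ 0.475 -0.279  0.335] tau [-0.06  -0.023 -0.048] grip 0.21772043778323846 ext 11.0
tx [-0.997 -0.08   0.003] yyaw 0.08044367345596126 tz [-0.003  0.    -1.   ] j [ 0.011  0.275  1.693  0.     1.176 -1.64 ]
move cm [-0.05  -0.054  7.032] roll 0.0004436734559612604
```

View pics/side9.png

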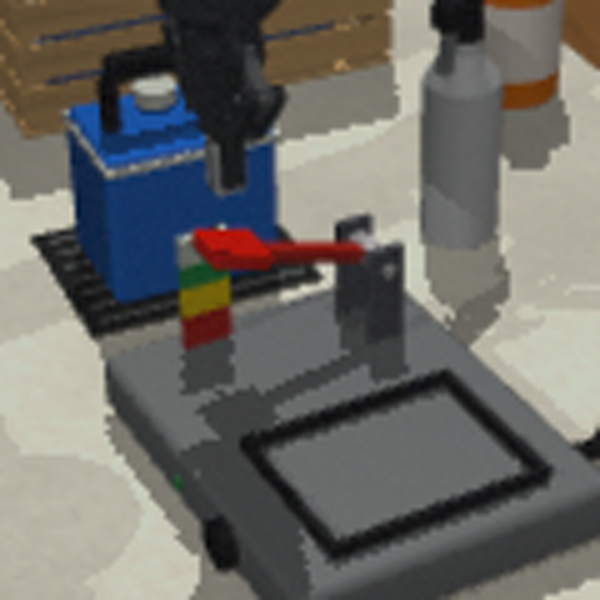

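View pics/top9.png

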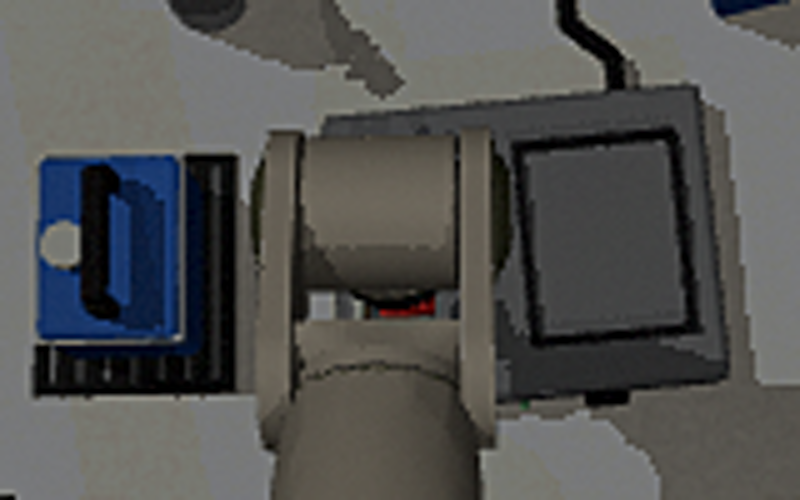

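Emit:
apply_moves:
  commands:
    - [0,0,0,1.2,0]
    - [0,0,0,1.4,0]
    - [0,0,0,0.8,0]
    - [0,0,0,0.4,0]
    - [0,0,0,0.4,0]
    - [0,0,0,0.4,0]
    - [0,0,0,0.2,0]
    - [0,0,0,0,0]
    - [0,0,0,0,0]

```text
time_s: 12.88
eef_pos: [469.5, 121.0, 143.2]
ee_rot: [0.0, -0.04, 0.999, -0.0]
force: [-1.4, -0.2, 2.6]
grip_width: -0.002
```

```bash
python3 st.py 469,121,119,.08
python3 - <<'E'
from h import *
import cv2
q=lambda u,v:(220+u/5-.4,150+v/5-.4)
print(np.mean([atz('top',q(*c),123) for c in[(40,155),(180,155),(182,342),(38,338)]],0))
for n,b in(("side",(150,270,260,380)),):
    im=ctrl.capture(n)[b[0]:b[1],b[2]:b[3],::-1];k=5
    cv2.imwrite(f"pics/{n}10.png",cv2.resize(im,None,fx=k,fy=k,interpolation=cv2.INTER_CUBIC)[:600])
E
```

```text
t 12.8833 pos [469.505 121.003 143.161] F [-1.39  -0.159  2.618] tau [ 0.009  0.231 -0.033] grip -0.13900270428881523 ext 11.0
tx [-0.997 -0.08  -0.001] yyaw 0.08024395692892172 tz [ 0.001  0.    -1.   ] j [ 0.01   0.332  1.751  0.     1.058 -1.641]
move cm [0.052 0.004 2.416] roll 0.00024395692892172083
[502.58031537 326.65465922 123.        ]
```

View pics/side10.png

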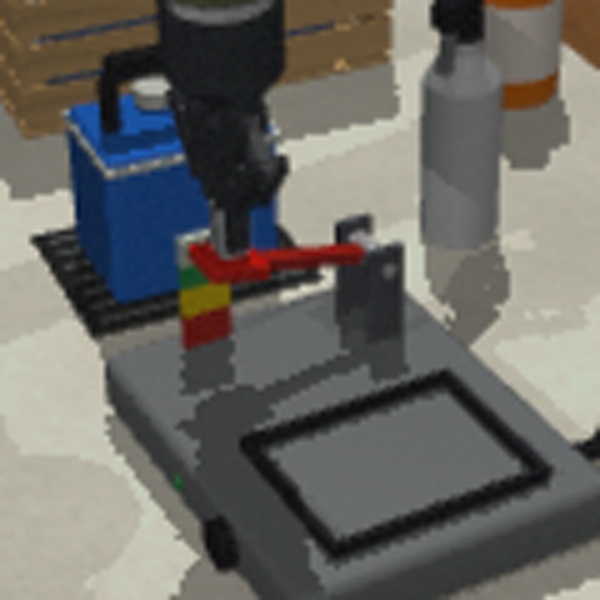

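Tank centre on the mat measures (502.6, 326.7), against the mat's (501.6, 328.1). The fingertips rest on the pad at crop (232,250) with 2.6 N. I'll press down in steps.

Emit:
apply_moves:
  commands:
    - [0,0,0,0.3,0]
    - [0,0,0,0.3,0]
    - [0,0,0,0.3,0]
    - [0,0,0,0.3,0]
    - [0,0,0,0.3,0]
    - [0,0,0,0.3,0]
    - [0,0,0,0.2,0]
    - [0,0,0,0,0]
    - [0,0,0,0,0]

```text
time_s: 13.68
eef_pos: [469.1, 121.0, 122.6]
ee_rot: [-0.0, -0.04, 0.999, 0.0]
force: [-4.5, -0.3, 4.9]
grip_width: -0.003
```

```bash
python3 st.py 469,121,119,.08
```

```text
t 13.6833 pos [469.118 120.977 122.637] F [-4.509 -0.321  4.882] tau [-0.079  0.777  0.014] grip -0.23598176825718623 ext 11.0
tx [-0.997 -0.08   0.001] yyaw 0.08019888752664861 tz [-0.001 -0.    -1.   ] j [ 0.01   0.361  1.772 -0.     1.009 -1.641]
move cm [0.011 0.003 0.364] roll 0.00019888752664860843
```

Emit:
apply_moves:
  commands:
    - [0,0.2,0,0.1,0]
    - [0,0.2,0,0.1,0]
    - [0,0,0,0.1,0]
    - [0,0,0,0,0]
    - [0,0,0,0,0]
    - [0,0,0,0,0]

```text
time_s: 14.18
eef_pos: [465.7, 120.6, 120.0]
ee_rot: [0.001, -0.04, 0.999, -0.0]
force: [3.3, 0.4, 4.5]
grip_width: 0.001
```

```bash
python3 st.py 469,121,119,.08
python3 - <<'E'
from h import *
import cv2
for n,b in(("side",(170,250,270,370)),("top",(110,290,200,400))):
    im=ctrl.capture(n)[b[0]:b[1],b[2]:b[3],::-1];k=7.5 if n=='side' else 3.3
    cv2.imwrite(f"pics/{n}11.png",cv2.resize(im,None,fx=k,fy=k,interpolation=cv2.INTER_CUBIC)[:600])
E
```

```text
t 14.1833 pos [465.742 120.603 119.991] F [3.349 0.434 4.481] tau [-0.002 -0.601 -0.012] grip 0.1139860260997283 ext 11.0
tx [-0.997 -0.08  -0.001] yyaw 0.08013872756168028 tz [ 0.001 -0.    -1.   ] j [ 0.009  0.358  1.786 -0.     0.997 -1.642]
move cm [-0.328  0.013  0.099] roll 0.0001387275616802769
```

View pics/side11.png

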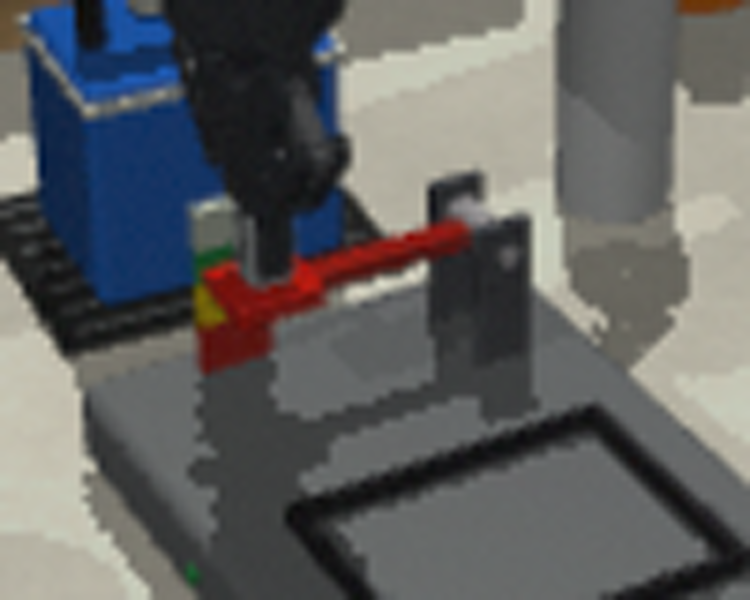

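View pics/top11.png

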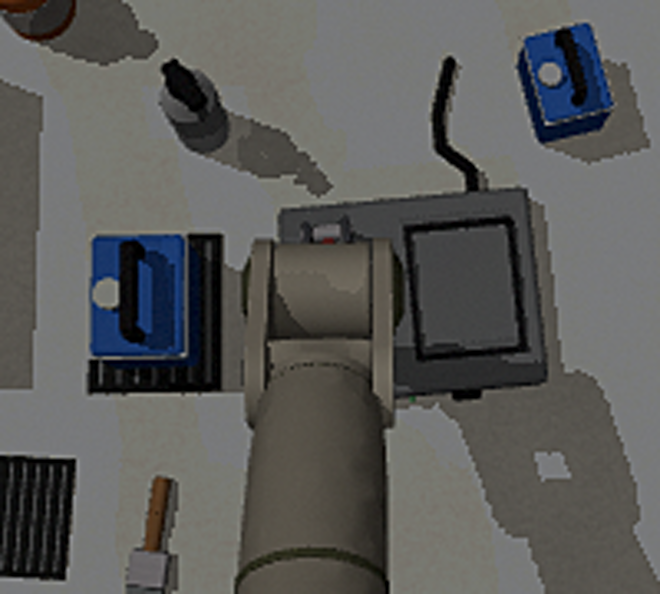

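```bash
python3 - <<'E'
from h import *
import cv2
im=cv2.imread("pics/side11.png")
hx=np.array([573.0,129.0]);yaw=.082;c,s=np.cos(yaw),np.sin(yaw)
def W(lx,ly,lz): return [hx[0]+c*lx-s*ly,hx[1]+s*lx+c*ly,lz]
for a,col in((.1,(255,255,0)),(.3,(0,255,0)),(.5,(255,0,255))):
    t=.3-a
    pts=[]
    for u,v in((84,19),(84,-19),(126,-19),(126,19)):
        x=-u*np.cos(t)+8*np.sin(t); z=100+u*np.sin(t)+8*np.cos(t)
        p=proj('side',W(x,v,z));pts.append(((p-[270,170]+.5)*7.5-.5))
    cv2.polylines(im,[np.int32(np.round(pts))],True,col,1)
    print(a,np.round(pts))
cv2.imwrite("pics/ov.png",im)
E
```

```text
0.1 [[301. 209.]
 [341. 250.]
 [252. 259.]
 [213. 217.]]
0.3 [[295. 243.]
 [335. 285.]
 [246. 312.]
 [207. 269.]]
0.5 [[297. 276.]
 [336. 318.]
 [250. 361.]
 [212. 317.]]
```

View pics/ov.png

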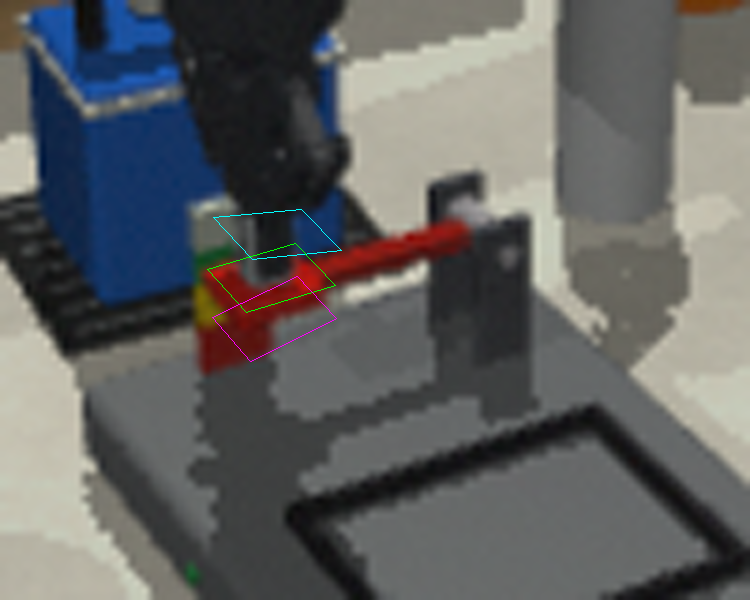

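Emit:
apply_moves:
  commands:
    - [0,-0.1,0,0.05,0]
    - [0,0,0,0,0]
    - [0,0,0,0,0]
    - [0,0,0,0,0]
    - [0,0,0,0,0]
    - [0,0,0,0,0]

```text
time_s: 14.78
eef_pos: [465.6, 120.6, 119.0]
ee_rot: [-0.001, -0.04, 0.999, -0.0]
force: [0.1, -1.0, 4.7]
grip_width: 0.004
```

```bash
python3 st.py; python3 - <<'E'
from rig import ctrl
import cv2
cv2.imwrite("pics/side12.png",ctrl.capture("side")[:,:,::-1])
E
```

```text
t 14.7833 pos [465.583 120.645 119.002] F [ 0.08  -1.013  4.715] tau [-0.209 -0.103 -0.014] grip 0.31095572153228246 ext 11.0
tx [-0.997 -0.08   0.002] yyaw 0.0803424589166537 tz [-0.002 -0.    -1.   ] j [ 0.009  0.36   1.785 -0.     0.999 -1.641]
```

View pics/side12.png

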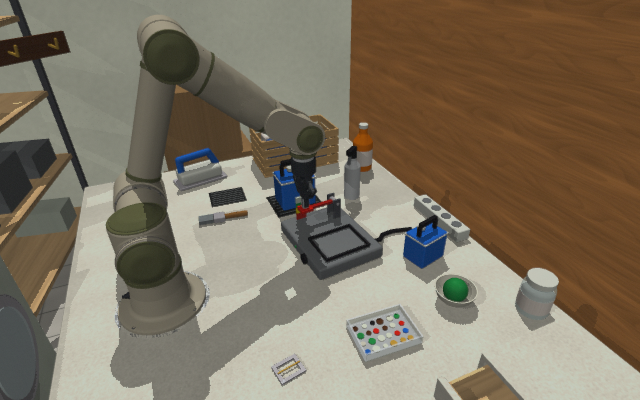

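The lever is held with the fingertips at z = 108 mm, which is its level height, and the sideways force is close to zero. The other things are where they were, so I'm handing in.

```bash
python3 - <<'E'
from rig import ctrl
print(ctrl.finish_job())
E
```

```text
the job is handed in; nothing more can be done
None
```

I gripped the larger tank by its handle, lifted it off the seat and stood it upright on the larger mat, then let go. I then pressed the lever level with the closed fingertips and handed in at about 14.8 s while still holding it.

**Tank:** its centre measured (502.6, 326.7) mm against the mat's (501.6, 328.1), so it is within about 2 mm of the middle. It stood on the mat before I opened the fingers.

**Lever:** the fingertips were at 108.0 mm, which is the pad's level height. In the side view, before a last 1 mm press, the pad matched the model drawn at 0.30 rad. I judged the level from these two because the fingers and pad hid most of the gauge.

**Other things:** in the last side view they stand as they did at the start.

**Disagreements:**
- The push on the lever read 4.7 N, a little under the stated 5.7 N at level. Readings wandered by about 1 N.
- The tank's top corners triangulated 5 to 11 mm below the expected height, probably because I picked the lower edge of its rim. The handle height agreed within 1 mm.

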